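# Work the clearing hook out of the feeder guard

## Task

A flat steel clearing hook is still caught in the low feeder guard. Slide the guard's shutter fully open, turn the hook straight so that its bent nose can pass the opening, and draw it right out of the guard, leaving it lying flat on the bench in front. Then slide the shutter fully shut again; do not disturb the thread spool or the battery beside the work.

Things in the scene. Friction and masses are not known exactly. Their poses are not given: they have to be found in the camera images.
- feeder_guard: grey hood with clear roof, 39 mm high, fixed. Origin: bench level, middle of the opening in its front face; +x points in (the hook comes out to -x), +y left. Front face x = 0, wall 5 mm thick, y = -82 to +54 mm; depth 93 mm, then a 3 mm high flange to 110 mm. Opening 64 mm wide (y = -32 to +32), 13 mm high above the bench, which is the floor inside. Clear inside: x 5 to 88, y -78 to +50 mm
- shutter (a joint): aluminium shutter sliding on the guard's front; stays where left, about 1.5 N moves it. Metres: 0 = shut, covering the right 20 mm of the opening (guard y = -32 to -12 mm); opens toward guard -y to a stop at 0.028, leaving the whole opening free. Shutter and rail stand up to 8 mm in front of the front face, 37 mm high
- shutter_post (a point): middle (height 37 mm) of the shutter's upright round black post to push it by: 12 mm diameter, from 20 to 54 mm above the bench, 24 mm in front of the guard's front face; at guard y = -28 mm when shut, -56 mm when open. A 12 mm wide, 6 mm thick arm at 20 to 26 mm height joins it to the shutter
- clearing_hook: loose flat steel hook, 0.3 kg. Origin: underside, centre of its ring; +x along the shank, z up. Shank 20 mm wide, 8 thick, to x = 120 mm; its last 22 mm carry a nose to y = +44 mm (54 mm wide in all), whose tip (y 34 to 44) is bent 14 mm back to x = 84 mm. At the start: ring outside at left, shank aslant, nose inside. With shank along guard x and its centre line at guard y = -22 to -12 mm the nose passes
- hook_ring (a point): centre of the hook's ring, half-way up, 8 mm above its underside; axes as the hook's. The ring is an upright collar 64 mm outside and 46 mm inside diameter, 16 mm high, open right through to the bench, so that closed fingers put into it from above can drag the hook
- hook_end (a point): middle of the far end of the hook's shank, 120 mm from the ring's centre, 4 mm above the underside
- hook_nose (a point): tip of the hook's nose, at x = 109, y = +44 mm of the hook, 4 mm above the underside
- thread_spool: loose thread spool standing on the bench beside the work, 40 mm diameter, 36 mm high, origin at the centre of its underside; not to be disturbed
- battery: loose battery cell lying on the bench, 15 x 50 x 15 mm, origin at its centre; not to be disturbed. Behind it, left of the guard, the fixed desk lamp's upright post rises from the bench's front edge at about x = 0.35 to 0.45, y = 0.45 to 0.55 m of the robot's base frame, and leans to the left: keep the arm clear of it

How it is judged:
By the outcome, as a careful person would: the job done as asked, in the order asked, and still so for the second after the job is handed in, with the robot touching nothing.
It also fails if it takes over 61 s, if anything falls off the work surface, if the arm or the gripper's body presses on something with over 40 N, if the wrist force passes 120 N, or if a joint passes its speed limit or range.

## Robot

A 6-joint arm with a two-finger parallel gripper is mounted at the origin on a cart in front of the work surface, level with it; the furniture and walls round the work are solid. World frame = base frame: x ahead of the robot, y to its left, z up, the work surface at z = 0. Lengths are in m, angles in degrees, forces in N, time in s.
With the tool pointing down it reaches from about 0.425 to 0.95 m from the base axis. Payload 14.7 kg.
Tool frame: the origin (TCP) lies on the centre line of the jaws, within the pads' length; the fingertips stand 8 mm ahead of it and the grasp point (between the pads) lies 11 mm behind it (r.tcp_to_tips is the y of the fingertips in the tool frame, in m); y points along the fingers, x is the direction in which the jaws open and shut, and the axes are right-handed (so a half turn about y gives the same grasp; the last joint's range is limited). The gripper opens to 85 mm and grips with 20 to 120 N. Pads are 22 mm wide; open, the fingers measure 114 mm over their backs; the gripper's body (76 mm by 85 mm) begins 54 mm behind the grasp point. The pads swing forward as they close: fully open they stand 13 mm farther back than shut.
Start: joints at [-69.763, 27.513, 91.461, -0, 61.026, -2.67], TCP at [0.253, -0.599, 0.239] pointing down, gripper open.
Joint ranges: [-157.49, 157.49], [-46.99, 117.5], [13.45, 153.17], [-89.5, 269.5], [5.16, 153.95], [-167.48, 167.48]. Speed limits (degrees/s): [108.29, 108.29, 136.94, 172.46, 172.46, 172.46].

## Interface

Orientations are given as a 3x3 rotation matrix whose columns are the frame's x, y, z axes.
In Python, from workcell import r gives the robot as it stands.
- The arm moves only by the tool arm_command, never from a script. Its argument "deltas" is a list of rows, each a list of 3 entries, a list of its own where there are three numbers: the shift along the world's x, y, z in mm, then the turn, a rotation vector about the world's x, y, z in degrees, then the closure, from 0 (fully open) to 1 (shut). In form: [[[x, y, z], [ax, ay, az], grip], ...]. A call has 1 to 10 rows; each row shifts and turns the commanded pose from where the row before left it; what a row does not reach is not made up. A row lasts 1/10 s, in which the tool goes at most 50 mm and 8.59 degrees, less where a joint would pass 70% of its speed; a pose out of reach is approached as far as the arm can. A call with a gripper value outside its range is refused whole. The fingers move at their own pace and stop on an object; "force" is the grip in N (left out, the last holds). Time passes only in rows, so rows that do not move let the fingers close. It gives the time, the measured TCP pose, the force and the opening at its end, in the units of the state.
- r.state(): the state, without advancing time (a new reading comes with each control period).
- r.snapshot(name): name is "scene" or "top"; returns (picture, depth): 400x640x3 uint8, red, green, blue; 400x640 float32, m along the optical axis (not along the pixel's ray), 0 where there is no reading.
- r.camera_params(name): a dict with "fx", "fy", "cx", "cy" (pixels), "extrinsics" (4x4, takes a point from world to camera coordinates). Camera axes: x right, y down, z forward; pixel columns grow to the right and rows downward; lengths in m; the calibration is good to about 2 mm. A picture is of the moment at which its call begins. camera_params takes no time and is no camera call.
- r.finish_job(): hands the job in, once; it reports no verdict.
The state is a dict: "t": time; "qpos": joint angles; "qvel": joint speeds; "effort": joint torques, N m; "tool_pos": TCP position; "ee_rot": TCP orientation; "force": force on the tool from outside, world axes, zero at the start; "wrist_torque": the same for the moment, N m; "grip_width": finger opening in m.
Only numpy, scipy, OpenCV 4.12 (cv2) and the standard library are available. Lean on these libraries where they do the work, as an engineer would, in place of code of your own. Each camera call takes 0.05 s, during which the arm holds its last target. There are 200 camera calls.

## Working session

There is one attempt and no reset: what is moved stays moved. The work goes in short steps, Python scripts to look and compute and a tool call to move; the robot and the scene stay as the last step left them, time stands still between calls to the robot, and variables do not carry over. Pictures are saved under pics/ and viewed, about 8 in all and at most 12, crops included, and the job is handed in when it is done.

Besides the shell and the picture viewer there is one more tool, called after "Call:" as name(argument=value, ...), one argument or row to a line, values as JSON. arm_command: Moves the arm, as the interface text tells. Its arguments: {"type":"object","properties":{"deltas":{"type":"array","items":{"type":"array"}},"force":{"type":"number"}},"required":["deltas"]}

```bash
ls; mkdir -p pics; python3 - <<'E'
from workcell import r
import cv2, numpy as np
for n in("top","scene"):
    p,d=r.snapshot(n); cv2.imwrite(f"pics/{n}0.png",p[...,::-1]); np.save(f"pics/{n}0.npy",d)
    c=r.camera_params(n); print(n,{k:np.round(v,4).tolist() for k,v in c.items()})
print(r.state())
E
```

```text
pics
top {'fx': 410.986, 'fy': 410.986, 'cx': 313.074, 'cy': 195.2624, 'extrinsics': [[-0.0099, -0.9998, -0.0167, 0.3704], [-0.9944, 0.0116, -0.1049, 0.4914], [0.1051, 0.0155, -0.9943, 0.8301], [0.0, 0.0, 0.0, 1.0]]}
scene {'fx': 385.6268, 'fy': 385.6268, 'cx': 324.3124, 'cy': 199.7141, 'extrinsics': [[-0.4417, -0.8969, -0.023, 0.551], [-0.4899, 0.2626, -0.8313, 0.2149], [0.7516, -0.3559, -0.5554, 0.6254], [0.0, 0.0, 0.0, 1.0]]}
{'t': 0.1, 'qpos': array([-6.97624843e+01,  2.75470764e+01,  9.14905200e+01,  6.69539817e-04,
        6.10253889e+01, -2.66829825e+00]), 'qvel': array([ 0.03686952, -0.13494874, -0.18557609, -0.01541889, -0.05775671,
        0.03037875]), 'effort': array([ 7.59318682e-04, -9.52256370e+01, -4.31040215e+01, -1.36593590e-04,
        5.15763080e-03, -9.92485752e-06]), 'tool_pos': array([ 0.25290704, -0.59838967,  0.23872486]), 'ee_rot': array([[ 3.89212001e-01, -3.70669880e-04,  9.21148132e-01],
       [-9.21147553e-01,  1.03497306e-03,  3.89212172e-01],
       [-1.09763273e-03, -9.99999396e-01,  6.13822809e-05]]), 'force': array([-0.3918242 , -1.07299988, -0.12902921]), 'wrist_torque': array([ 0.01787454, -0.02654617, -0.01715689]), 'grip_width': 0.08565735562390016}
```

View pics/top0.png

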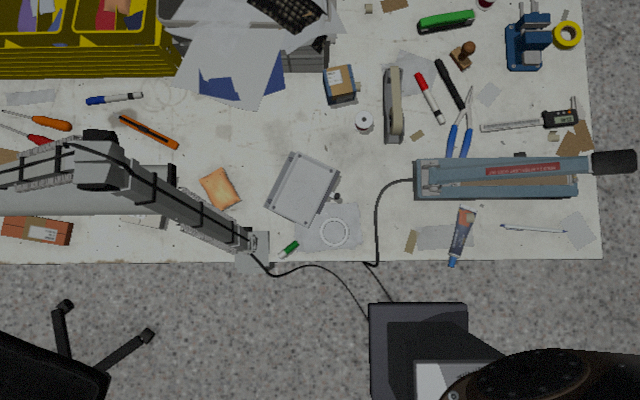

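View pics/scene0.png

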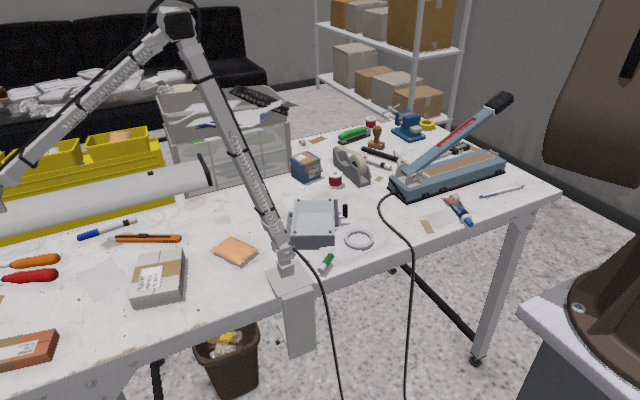

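The top view shows the guard at about (302,187), the ring at (335,232), the black post at (337,198), the battery at (289,248), the lamp foot at (255,245) and the spool at (364,121). I'll enlarge that area.

```bash
python3 - <<'E'
import cv2
a=cv2.imread("pics/top0.png")[140:265,250:385]; cv2.imwrite("pics/c1.png",cv2.resize(a,None,fx=5.5,fy=4.8*5.5/4.8*0.87,interpolation=cv2.INTER_CUBIC) if 0 else cv2.resize(a,None,fx=4.8,fy=4.8,interpolation=cv2.INTER_CUBIC))
a=cv2.imread("pics/scene0.png")[165:285,260:400]; cv2.imwrite("pics/c2.png",cv2.resize(a,None,fx=5,fy=5,interpolation=cv2.INTER_CUBIC))
E
```

```text
(no output)
```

View pics/c1.png

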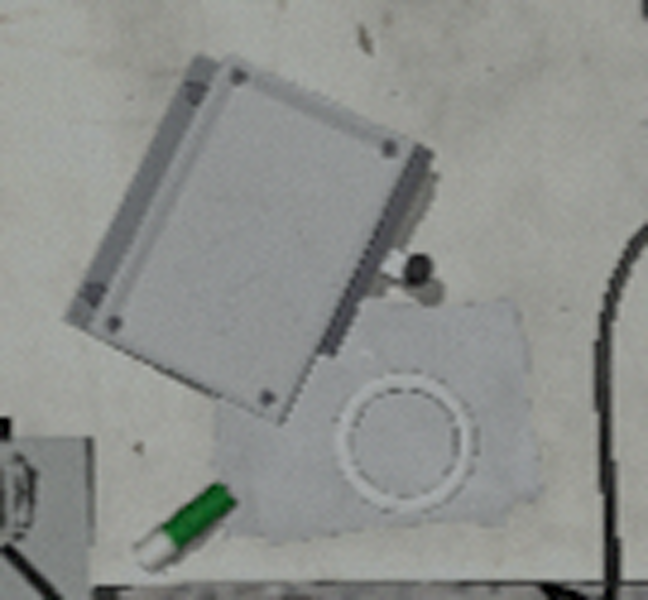

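View pics/c2.png

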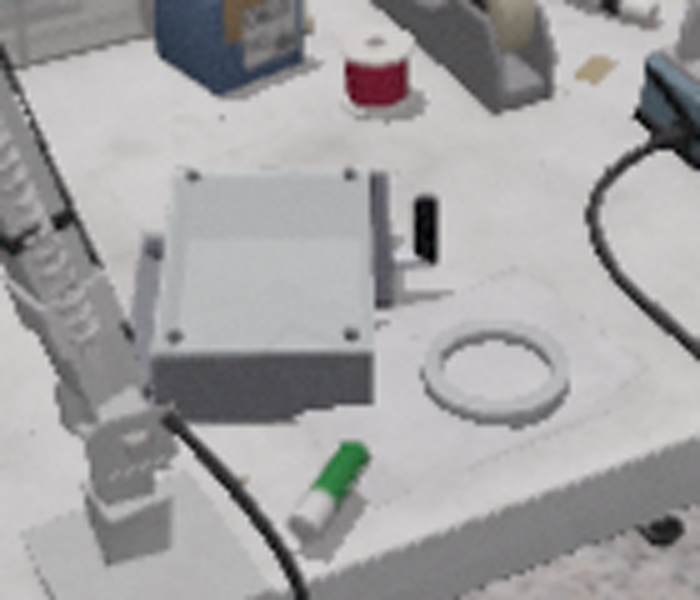

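The enlarged crops show these points in crop pixels: roof corners at about (222,55), (430,150) and (283,422), the post top at (417,268) and the ring centre at (405,442). The shutter is shut. Next I'll measure them in world coordinates.

```bash
cat > h.py <<'E'
import numpy as np, cv2
from workcell import r
def ray(cam,uv,z):
    c=r.camera_params(cam);E=np.array(c["extrinsics"]);R,t=E[:3,:3],E[:3,3]
    uv=np.atleast_2d(uv).astype(float)
    d=np.c_[(uv[:,0]-c["cx"])/c["fx"],(uv[:,1]-c["cy"])/c["fy"],np.ones(len(uv))]@R
    o=-R.T@t; return o+d*((z-o[2])/d[:,2])[:,None]
def cloud(cam,depth):
    c=r.camera_params(cam);E=np.array(c["extrinsics"]);R,t=E[:3,:3],E[:3,3]
    v,u=np.indices(depth.shape)
    P=np.dstack([(u-c["cx"])/c["fx"]*depth,(v-c["cy"])/c["fy"]*depth,depth])
    return (P-t)@R
E
python3 - <<'E'
from h import *
np.set_printoptions(precision=4,suppress=True)
f=lambda a:np.array(a)/4.8+[250-.4,140-.4]
print("roof",ray("top",f([(430,150),(283,422),(222,55)]),.039))
print("post",ray("top",f([(417,268)]),.054)); print("ring",ray("top",f([(405,442)]),.016))
print("bat",ray("top",f([(228,492),(145,557)]),.0075))
g=lambda a:np.array(a)/5+[260-.4,165-.4]
print("S post",ray("scene",g([(427,198)]),.054),"ring",ray("scene",g([(497,368)]),.016),"roof FL,FR?",ray("scene",g([(372,352),(370,175),(152,352)]),.039))
print("S spool top",ray("scene",g([(377,42)]),.036))
d=np.load("pics/top0.npy");P=cloud("top",d);print(d.min(),np.isnan(d).sum())
for uv in ([364,121],[300,187],[335,232],[320,245]):print(uv,P[uv[1],uv[0]])
Z=P[...,2][140:265,250:385]
im=cv2.resize(np.uint8(np.clip(Z*1000*5+20,0,255)),None,fx=4.4,fy=4.4,interpolation=0)
a=cv2.imread("pics/top0.png",0)[195:255,300:370];a=cv2.resize(cv2.createCLAHE(6,(2,2)).apply(a),(594,550)[:2],interpolation=2)
c=np.zeros((1,1))
o=np.zeros((560,800),np.uint8)
im=cv2.resize(im,(400,370));o[:370,:400]=im;a=cv2.resize(a,(400,343));o[:343,400:]=a
cv2.imwrite("pics/c3.png",o)
E
```

```text
roof [[0.5447 0.3102 0.039 ]
 [0.428  0.3749 0.039 ]
 [0.5877 0.4001 0.039 ]]
post [[0.4919 0.3173 0.054 ]]
ring [[0.4193 0.3222 0.016 ]]
bat [[0.3983 0.4003 0.0075]
 [0.3702 0.437  0.0075]]
S post [[0.4967 0.3172 0.054 ]] ring [[0.4197 0.3254 0.016 ]] roof FL,FR? [[0.4286 0.3802 0.039 ]
 [0.545  0.3209 0.039 ]
 [0.4709 0.4603 0.039 ]]
S spool top [[0.6585 0.258  0.036 ]]
0.0 0
[364, 121] [0.6593 0.2528 0.007 ]
[300, 187] [0.5118 0.3919 0.0395]
[335, 232] [0.4188 0.3198 0.0082]
[320, 245] [0.3917 0.3519 0.0061]
```

View pics/c3.png

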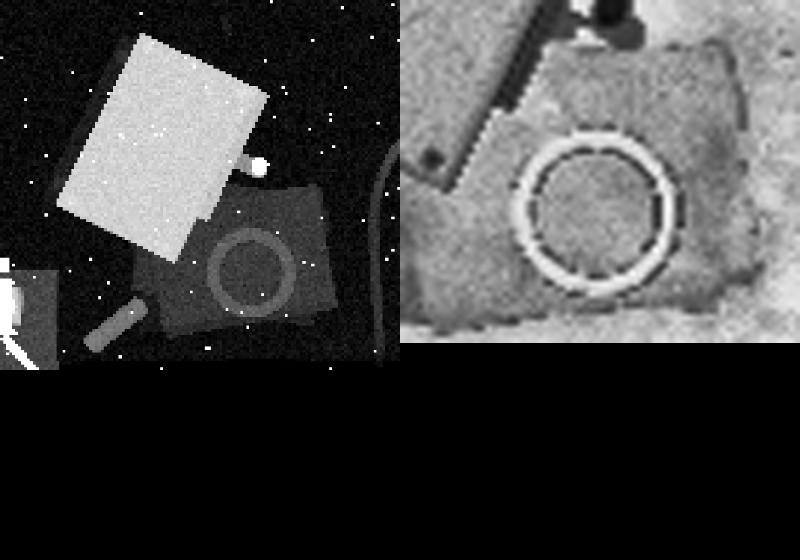

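The depth panel shows the guard roof, and the ring standing proud of a grey patch that itself reads a few mm high. The shank doesn't show as a separate shape yet. I'll take height statistics and use averaged depth.

```bash
python3 - <<'E'
from h import *
np.set_printoptions(precision=1,suppress=True,linewidth=160)
for cam in("top","scene"):
    D=np.array([r.snapshot(cam)[1] for _ in range(8)]);D[D==0]=np.nan
    P=cloud(cam,np.nanmedian(D,0));np.save(f"pics/P_{cam}.npy",P)
    # height map in world grid 5 mm
    m=(P[...,0]>.36)&(P[...,0]<.52)&(P[...,1]>.25)&(P[...,1]<.43)
    q=P[m];i=((q[:,0]-.36)/.006).astype(int);j=((.43-q[:,1])/.006).astype(int)
    G=np.full((27,31),np.nan)
    for a in range(27):
        for b in range(31):
            s=q[(i==a)&(j==b),2]
            if len(s):G[a,b]=np.median(s)*1000
    print(cam,"rows x down from .519, cols y .427 ->");print("\n".join(" ".join("%3.0f"%v for v in row) for row in G[::-1]))
E
```

```text
top rows x down from .519, cols y .427 ->
 38  38  38  38  38  38  38  38  38  37  38  38  39  38  38  38  38  36  -1  -2  -2  -1  -1  -2  -2  -1  -1  -2  -1  -2 nan
 38  38  38  38  38  38  38  38  38  38  38  38  38  38  38  38  36  35  -1  -2  -1  -2  -2  -2  -1  -1  -2  -1  -1  -2 nan
 38  38  38  38  38  38  38  38  38  38  38  38  38  38  38  38  35  25  -2  -2  -1  -1  -1  -2  -1  -2  -1  -1  -1  -2 nan
 38  38  38  38  38  38  38  38  38  38  38  38  38  38  38  36  35  25  25 nan  -2  -2  -2  -1  -2  -1  -1  -1  -2  -2 nan
 38  38  38  38  38  38  38  38  38  38  38  38  38  38  37  35  -1  25  52  53  -2  -2  -2  -2  -1  -1  -1  -1  -2  -1 nan
 38  38  38  38  38  38  38  38  38  38  38  38  38  38  36  35  -2  -1  38  44  -1  -2  -2  -1  -2  -1  -1  -1  -2  -1 nan
 38  38  38  38  38  38  38  38  38  38  38  37  38  38  35   6   6  -1  -1  -2  -2  -1  -1  -1  -1  -2  -1  -1  -2  -1 nan
 38  38  38  38  38  38  38  38  38  38  38  38  38  36  34   6   6   7   7   7   8   8   8   8   8   8   4  -1  -1  -2 nan
 38  38  38  38  38  38  38  38  38  38  38  38  38  35   8   7   
[... 5072 characters left out ...]
   5   6   1   0   0   0 nan
-58 -59 -55 -28 -59 -57 -61 -56 -56 -58 -55 -58 -57 -57 -58 -54 -57 -56 -56 -57 -57 -54 -57 -58 -57 -57 -62 -59 -58 -60 nan
 22  19   0   0   2   0   1   1   1   4   1   1   0   1   0   0  -0   0   0   0   0  -0  -0   0   0   0  -0   0  -0   0 nan
 18   1   0   0  -0   1   0   0   0   0   0   0   0   0   0   0   1   0   0   0   0   0   0   0   0  -0   0   0   0   1 nan
  1   0   0  -0   0   0   1   0   1   0   0   0   1   1   0   0  -0   0   0   0   0   0   0  -0  -0   0   0   0  -0  -0 nan
 -2  -0   0  -0  -0   0   0  -0   0  -1  -1   0  -1  -0  -0  -0  -6  -0  -0  -0  -1  -0   0  -0  -0   0  -0  -0  -0  -0 nan<stdin>:5: RuntimeWarning: All-NaN slice encountered
```

```bash
python3 - <<'E'
from h import *
np.set_printoptions(precision=4,suppress=True)
o=np.zeros((600,800,3),np.uint8)
A={c:np.mean([r.snapshot(c)[0] for _ in range(10)],0)[...,::-1] for c in("top","scene")}
np.save("pics/Atop.npy",A["top"])
a=A["top"][140:260,260:365]; 
s=lambda a,lo,hi:np.uint8(np.clip((a-lo)/(hi-lo)*255,0,255))
lo,hi=np.percentile(a,[8,92]);print(lo,hi)
a=cv2.resize(s(a,lo,hi),(455,520),interpolation=2);o[:520,:455]=a
b=A["scene"][195:255,290:380];lo,hi=np.percentile(b,[5,95]);b=cv2.resize(s(b,lo,hi),(345,230),interpolation=2);o[:230,455:]=b
b=A["top"][185:255,310:365];lo,hi=np.percentile(b,[15,90]);b=cv2.resize(s(b,lo,hi),(289,368),interpolation=2);o[232:600,500:789]=b
cv2.imwrite("pics/c4.png",o)
P=np.load("pics/P_top.npy");Z=P[...,2]
m=np.uint8((Z>.0365)&(Z<.041));m[:140]=0;m[240:]=0;m[:,:250]=0;m[:,360:]=0
m=cv2.morphologyEx(m,cv2.MORPH_OPEN,np.ones((5,5)))
ys,xs=np.nonzero(m);Q=ray("top",np.c_[xs,ys],.039)[:,:2]
R=cv2.minAreaRect(np.float32(Q*1000));print("roof rect",R,cv2.boxPoints(R))
m=(Z>.0115)&(Z<.0175);m[:212]=0;m[252:]=0;m[:,:316]=0;m[:,354:]=0
ys,xs=np.nonzero(m);Q=ray("top",np.c_[xs,ys],.016)[:,:2]
A_=np.c_[2*Q,np.ones(len(Q))];c=np.linalg.lstsq(A_,(Q**2).sum(1),rcond=None)[0];print("ring",c[:2],np.sqrt(c[2]+c[:2]@c[:2]),len(Q))
E
```

```text
118.1 160.0
roof rect ((507.5558776855469, 386.357666015625), (92.0863037109375, 135.4835968017578), 63.387550354003906) [[426.3657 375.5376]
 [547.4957 314.8473]
 [588.7461 397.1777]
 [467.616  457.868 ]]
ring [0.4194 0.3216] 0.02752439990565745 348
```

View pics/c4.png

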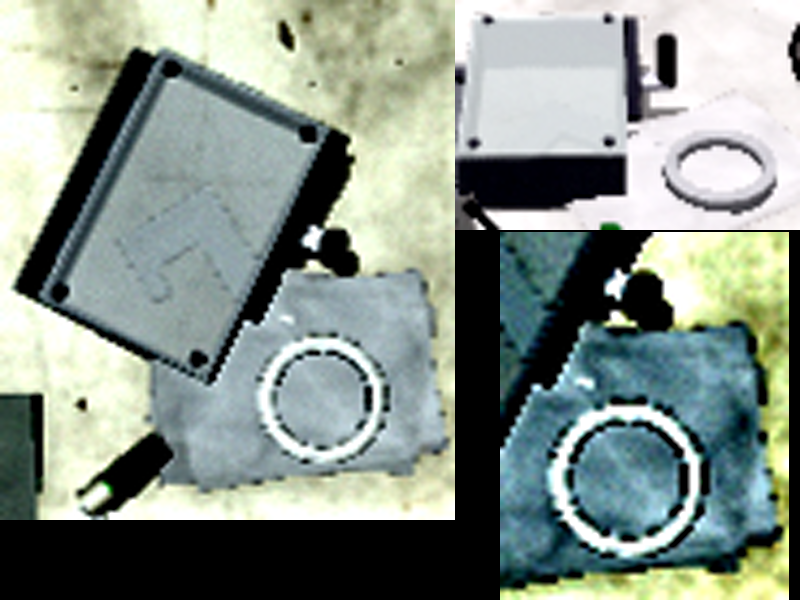

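Contrast-stretched, the clear roof shows the hook: its end corner is at crop (208,185), the nose's outer corner at (118,240) and the bent tip near (160,297). The patch hides the shank outside. Now to compute the guard frame and hook angle.

```bash
cat >> h.py <<'E'
ex=np.array([.450,.893]);ex/=np.linalg.norm(ex);ey=np.array([-ex[1],ex[0]]);O=np.array([.4750,.3520])
def W(x,y):return O+np.array(x)/1e3*ex+np.array(y)/1e3*ey
def G(p):d=(np.atleast_2d(p)[:,:2]-O)*1e3;return np.c_[d@ex,d@ey]
E
python3 - <<'E'
from h import *
np.set_printoptions(precision=4,suppress=True)
f=lambda a:np.array(a)/4.333+[260-.4,140-.4]
C=ray("top",f([(208,185),(118,240),(172,292),(191,232)]),.008);g=G(C);print("corner,nose,tip,inner",g, "end face",np.linalg.norm(g[0]-g[1]))
ring=ray("top",[[0,0]],.0)*0
rg=G([[.4195,.3222]])[0];print("ring g",rg)
n=(g[1]-g[0]);n/=np.linalg.norm(n);end=g[0]+10*n;v=end-rg;print("end",end,"len",np.linalg.norm(v),"phi",np.degrees(np.arctan2(v[1],v[0])),"from face",np.degrees(np.arctan2(n[1],n[0]))-90)
print("post",G([[.4919,.3173],[.4967,.3172],[.489,.3173]]))
print("yaw",np.degrees(np.arctan2(ex[1],ex[0])))
P=np.load("pics/P_top.npy");Z=P[...,2]
for nm,(a,b,c,d) in dict(bat=(232,262,275,302),spool=(105,135,350,380)).items():
    m=np.zeros(Z.shape,bool);m[a:b,c:d]=Z[a:b,c:d]>.012;q=P[m];print(nm,q.mean(0),q.min(0),q.max(0))
p=W(-26,-4);print("push start W",p, W(-26,-34))
s=r.state();print(s["t"],s["tool_pos"],np.degrees(np.arctan2(s["ee_rot"][1,0],s["ee_rot"][0,0])))
E
```

```text
corner,nose,tip,inner [[ 45.1157 -34.1213]
 [ 72.9921  10.0636]
 [ 37.5203  21.4074]
 [ 42.2959  -9.3899]] end face 52.24363562629874
ring g [-51.5877  36.1524]
end [ 50.4515 -25.6638] len 119.30319617152324 phi -31.20783488411733 from face -32.24799843613376
post [[-23.3827 -30.7075]
 [-21.3119 -35.039 ]
 [-24.6877 -28.1177]]
yaw 63.25557979503466
bat [0.3837 0.4175 0.0192] [0.3656 0.3959 0.0141] [0.4028 0.4398 0.0229]
spool [0.6542 0.2561 0.0333] [0.6362 0.2366 0.012 ] [0.6736 0.2748 0.0365]
push start W [0.4669 0.327 ] [0.4937 0.3135]
1.9 [ 0.253  -0.5987  0.2393] -67.09225612255118
```

```bash
python3 - <<'E'
import numpy as np
P=np.load("pics/P_top.npy").reshape(-1,3)
for y in np.arange(-.6,.45,.1):
    m=(abs(P[:,1]-y)<.05)
    print("%.1f"%y,[ "%.2f"%np.nanpercentile(P[m&(P[:,0]>x)&(P[:,0]<x+.1),2],99.5) if (m&(P[:,0]>x)&(P[:,0]<x+.1)).sum()>20 else '-' for x in (.3,.4,.5,.6)])
E
```

```text
-0.6 ['-0.75', '-', '-', '-']
-0.5 ['-0.75', '-', '-', '-']
-0.4 ['-0.75', '-', '-', '-']
-0.3 ['-0.75', '-', '-', '-']
-0.2 ['0.00', '0.04', '0.22', '0.02']
-0.1 ['0.00', '0.04', '0.22', '0.02']
-0.0 ['0.00', '0.04', '0.16', '0.02']
0.1 ['0.02', '0.06', '0.11', '0.02']
0.2 ['0.01', '0.01', '0.04', '0.08']
0.3 ['0.02', '0.05', '0.04', '0.05']
0.4 ['0.02', '0.04', '0.04', '0.23']
```

Call:
arm_command(
  deltas=[
    [[20,10,30],[0,0,8],1],
    [[20,20,30],[0,0,8],1],
    [[30,30,20],[0,0,8],1],
    [[30,40,0],[0,0,8],1],
    [[30,40,0],[0,0,8.5],1],
  ],
  force=40,
)

```text
t: 2.4
tool_pos: [0.384, -0.4577, 0.3201]
ee_rot: [[0.896, 0.001, 0.443], [-0.443, -0.001, 0.896], [0.001, -1.0, -0.001]]
force: [0.8, 0.1, -0.9]
grip_width: 0.0123
```

Call:
arm_command(
  deltas=[
    [[8,42,0],[0,0,0],1],
    [[8,45,0],[0,0,0],1],
    [[8,45,0],[0,0,0],1],
    [[8,45,0],[0,0,0],1],
    [[8,45,0],[0,0,0],1],
    [[8,45,0],[0,0,0],1],
    [[8,45,0],[0,0,0],1],
    [[8,45,0],[0,0,0],1],
    [[5,45,0],[0,0,0],1],
    [[0,45,0],[0,0,0],1],
  ],
)

```text
t: 3.4
tool_pos: [0.4523, -0.0099, 0.3195]
ee_rot: [[0.894, 0.001, 0.448], [-0.448, -0.0, 0.894], [0.001, -1.0, 0.0]]
force: [1.5, 0.2, 0.3]
grip_width: -0.0001
```

Call:
arm_command(
  deltas=[
    [[0,45,0],[0,0,0],1],
    [[0,45,0],[0,0,0],1],
    [[0,45,0],[0,0,0],1],
    [[0,45,0],[0,0,0],1],
    [[0,45,0],[0,0,0],1],
    [[0,45,0],[0,0,0],1],
    [[0,40,0],[0,0,0],1],
    [[0,20,0],[0,0,0],1],
    [[0,0,0],[0,0,0],1],
  ],
)

```text
t: 4.3
tool_pos: [0.4518, 0.3208, 0.319]
ee_rot: [[0.895, 0.0, 0.445], [-0.445, 0.001, 0.895], [-0.0, -1.0, 0.0]]
force: [0.5, -0.7, 0.9]
grip_width: -0.0
```

Call:
arm_command(
  deltas=[
    [[5,12,-40],[0,0,0],1],
    [[0,0,-50],[0,0,0],1],
    [[0,0,-50],[0,0,0],1],
    [[0,0,-50],[0,0,0],1],
    [[0,0,-45],[0,0,0],1],
    [[0,0,-30],[0,0,0],1],
    [[0,0,-16],[0,0,0],1],
    [[0,0,0],[0,0,0],1],
  ],
)

```text
t: 5.1
tool_pos: [0.4559, 0.3286, 0.0363]
ee_rot: [[0.894, -0.003, 0.448], [-0.448, -0.002, 0.894], [-0.002, -1.0, -0.003]]
force: [0.1, -0.7, 0.5]
grip_width: -0.0002
```

```bash
python3 - <<'E'
from h import *
s=r.state();print(s["tool_pos"],G(s["tool_pos"]),s["force"])
p,d=r.snapshot("scene");cv2.imwrite("pics/s1.png",cv2.resize(p[140:290,230:430,::-1],None,fx=4,fy=4,interpolation=2))
E
```

```text
[0.45587842 0.32863786 0.03631227] [[-29.46785373   6.56277139]] [ 0.07846591 -0.69353476  0.50259424]
```

View pics/s1.png

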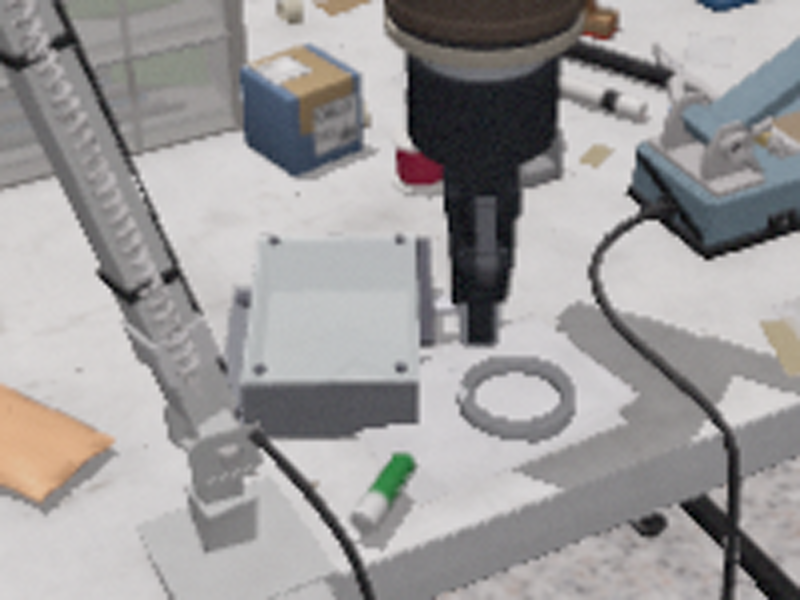

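Call:
arm_command(
  deltas=[
    [[10,-2,0],[0,0,0],1],
    [[9,-4,0],[0,0,0],1],
    [[7,-3.5,0],[0,0,0],1],
    [[6,-3,0],[0,0,0],1],
    [[3,-1.5,0],[0,0,0],1],
    [[0,0,0],[0,0,0],1],
    [[0,0,0],[0,0,0],1],
  ],
)

```text
t: 5.85
tool_pos: [0.4919, 0.3162, 0.0382]
ee_rot: [[0.894, -0.0, 0.448], [-0.448, -0.0, 0.894], [-0.0, -1.0, -0.0]]
force: [0.5, -0.9, 0.0]
grip_width: 0.0004
```

```bash
python3 -c "
from h import *
s=r.state();print(s['tool_pos'],G(s['tool_pos']),s['force'], s['force'][:2]@ey)"
```

```text
[0.49189143 0.31615064 0.03824693] [[-24.41295969 -31.21705566]] [ 0.50809337 -0.9129528   0.02148346] -0.864578187346746
```

Call:
arm_command(
  deltas=[
    [[2.7,-1.3,0],[0,0,0],1],
    [[1.8,-0.9,0],[0,0,0],1],
    [[0.9,-0.45,0],[0,0,0],1],
    [[0,0,0],[0,0,0],1],
  ],
)

```text
t: 6.25
tool_pos: [0.4974, 0.3135, 0.0382]
ee_rot: [[0.894, -0.0, 0.448], [-0.448, -0.0, 0.894], [-0.0, -1.0, -0.0]]
force: [-0.8, 0.4, 0.1]
grip_width: -0.0
```

```bash
python3 -c "
from h import *
s=r.state();print(s['tool_pos'],G(s['tool_pos']),s['force'], s['force'][:2]@ey)"
```

```text
[0.49740772 0.31354812 0.03823437] [[-24.2546689 -37.3143929]] [-0.78951163  0.35755923  0.08180565] 0.8659576269684444
```

Call:
arm_command(
  deltas=[
    [[1.8,-0.9,0],[0,0,0],1],
    [[1.8,-0.9,0],[0,0,0],1],
    [[0,0,0],[0,0,0],1],
  ],
)

```text
t: 6.55
tool_pos: [0.4984, 0.3127, 0.038]
ee_rot: [[0.894, -0.004, 0.448], [-0.448, 0.0, 0.894], [-0.004, -1.0, -0.002]]
force: [-20.4, 18.1, 6.4]
grip_width: 0.0002
```

```bash
python3 -c "
from h import *
s=r.state();print(s['tool_pos'],G(s['tool_pos']),s['force'], s['force'][:2]@ey)
a=r.snapshot('scene')[0]; b=r.snapshot('top')[0]
o=np.zeros((480,780,3),np.uint8);o[:,:460]=cv2.resize(a[185:265,290:366+1,::-1],(460,480),interpolation=2);o[:,460:]=cv2.resize(b[170:250,290:343,::-1],(320,480),interpolation=2);cv2.imwrite('pics/s2.png',o)"
```

```text
[0.49840593 0.31273922 0.03802046] [[-24.5278361  -38.56983034]] [-20.37598475  18.08061748   6.38918165] 26.332703736390016
```

View pics/s2.png

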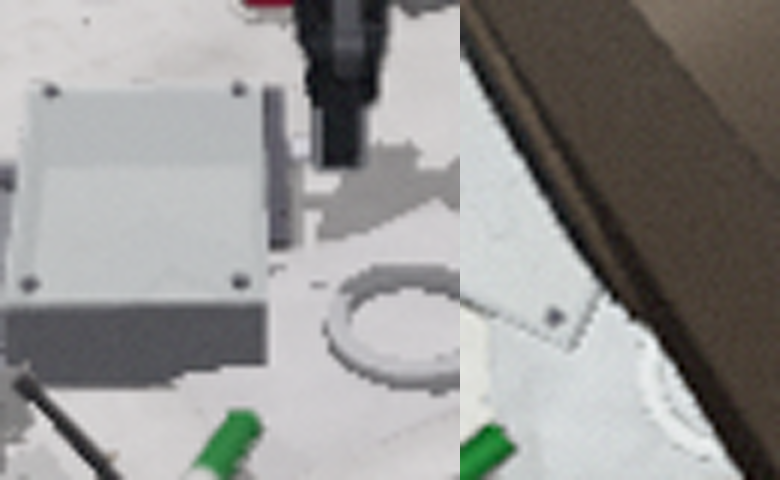

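Two readings put the shutter at its stop: 26 N of resistance, and the post moved the expected 28 mm or so. Next I back off and go above the ring wall.

Call:
arm_command(
  deltas=[
    [[-5,2.5,0],[0,0,0],1],
    [[-1,0,25],[0,0,0],1],
    [[-5,-1,45],[0,0,8.4],0.67],
    [[-20,0,0],[0,0,8.4],0.67],
    [[-20,0,0],[0,0,8.4],0.67],
    [[-20,-1,0],[0,0,8.4],0.67],
    [[-20,-2,0],[0,0,8.4],0.67],
    [[-10,-2,-15],[0,0,8.4],0.67],
    [[0,0,0],[0,0,7.9],0.67],
    [[0,0,0],[0,0,0],0.67],
  ],
)

```text
t: 7.65
tool_pos: [0.3999, 0.3084, 0.0933]
ee_rot: [[0.849, 0.0, -0.528], [0.528, -0.0, 0.849], [0.0, -1.0, -0.0]]
force: [0.2, 0.7, -0.1]
grip_width: 0.0282
```

```bash
cat >> h.py <<'E'
def st():
    s=r.state();p=s['tool_pos'];print('t',s['t'],'p',p.round(4),'G',G(p).round(1)[0],'yawG',round(np.degrees(np.arctan2(s['ee_rot'][1,0],s['ee_rot'][0,0]))-63.26,1),'F',s['force'].round(1),'w',round(s['grip_width']*1e3,1),'q6',s['qpos'].round(0)[5])
E
python3 -c "
from h import *
st()"
```

```text
t 7.65 p [0.3999 0.3084 0.0933] G [-72.8  47.4] yawG -31.4 F [ 0.2  0.7 -0.1] w 28.2 q6 2.0
```

Call:
arm_command(
  deltas=[
    [[-3,0,-40],[0,0,0],0.67],
    [[0,0,-20],[0,0,0],0.67],
    [[0,0,-9],[0,0,0],0.67],
    [[0,0,0],[0,0,0],0.67],
  ],
)

```text
t: 8.05
tool_pos: [0.397, 0.3081, 0.0236]
ee_rot: [[0.852, -0.001, -0.523], [0.523, -0.001, 0.852], [-0.001, -1.0, -0.0]]
force: [-0.3, -0.6, 0.2]
grip_width: 0.0285
```

Call:
arm_command(
  deltas=[
    [[0,0,-5],[0,0,0],0.67],
    [[0,0,-5],[0,0,0],0.67],
    [[0,0,-2],[0,0,0],0.67],
    [[0,0,0],[0,0,0],0.67],
  ],
)

```text
t: 8.45
tool_pos: [0.3971, 0.3084, 0.0124]
ee_rot: [[0.851, 0.0, -0.525], [0.525, 0.0, 0.851], [0.0, -1.0, -0.0]]
force: [0.9, -0.3, 0.5]
grip_width: 0.0283
```

```bash
python3 -c "
from h import *
st()
a=r.snapshot('scene')[0]
cv2.imwrite('pics/s3.png',cv2.resize(a[180:290,290:410,::-1],None,fx=5,fy=5,interpolation=2))"
```

```text
t 8.45 p [0.3971 0.3084 0.0124] G [-74.   49.9] yawG -31.6 F [ 0.9 -0.3  0.5] w 28.3 q6 3.0
```

View pics/s3.png

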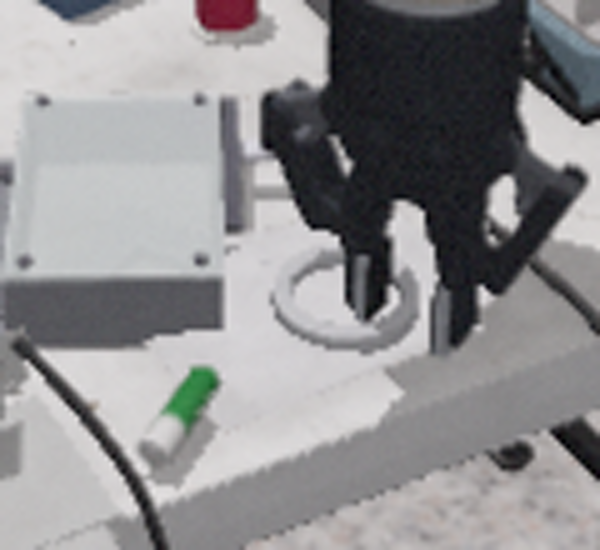

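Call:
arm_command(
  deltas=[
    [[0,0,0],[0,0,0],0.8],
    [[0,0,0],[0,0,0],0.9],
    [[0,0,0],[0,0,0],1],
    [[0,0,0],[0,0,0],1],
    [[0,0,0],[0,0,0],1],
  ],
  force=60,
)

```text
t: 9.0
tool_pos: [0.397, 0.3084, 0.0127]
ee_rot: [[0.851, 0.0, -0.526], [0.526, 0.0, 0.851], [0.0, -1.0, 0.0]]
force: [-2.0, -0.2, 9.0]
grip_width: 0.0077
```

```bash
python3 - <<'E'
from h import *
st()
# plan: ring centre now assumed 26.1 mm ahead of TCP along jaw axis
s=r.state();p=s['tool_pos'];a0=np.degrees(np.arctan2(s['ee_rot'][1,0],s['ee_rot'][0,0]))-63.26
g=G(p)[0];u=lambda a:np.array([np.cos(np.radians(a)),np.sin(np.radians(a))])
ring=g+26.1*u(a0);print("ring",ring)
N=6;prev=p[:2]
for k in range(1,N+1):
    a=a0*(1-k/N);rk=ring+(np.array([-50,-18.5])-ring)*k/N
    e=rk+120*u(a);c=rk+u(a)*((2.5-rk[0])/np.cos(np.radians(a)))
    w=W(*(rk-26.1*u(a)));print("dW mm",((w-prev)*1e3).round(1),"dyaw",round(-a0/N,2),"ycross",c[1].round(1),"end",e.round(0),"nose",(e+54*np.array([-u(a)[1],u(a)[0]])*44/54).round(0));prev=w
E
```

```text
t 9.0 p [0.397  0.3084 0.0127] G [-74.  50.] yawG -31.5 F [-2.  -0.2  9. ] w 7.7 q6 3.0
ring [-51.80236196  36.39253986]
dW mm [ 9.7 -5.8] dyaw 5.26 ycross 0.6 end [ 56. -26.] nose [76. 14.]
dW mm [ 9.8 -5.7] dyaw 5.26 ycross -2.5 end [ 61. -25.] nose [77. 16.]
dW mm [10.  -5.5] dyaw 5.26 ycross -6.1 end [ 65. -24.] nose [77. 19.]
dW mm [10.1 -5.4] dyaw 5.26 ycross -10.1 end [ 67. -22.] nose [75. 21.]
dW mm [10.3 -5.2] dyaw 5.26 ycross -14.2 end [ 69. -20.] nose [73. 23.]
dW mm [10.4 -5. ] dyaw 5.26 ycross -18.5 end [ 70. -18.] nose [70. 26.]
```

Call:
arm_command(
  deltas=[
    [[5,-3,0.5],[0,0,2.63],1],
    [[5,-3,0],[0,0,2.63],1],
    [[5,-3,0],[0,0,2.63],1],
    [[5,-3,0],[0,0,2.63],1],
    [[5,-2.7,0],[0,0,2.63],1],
    [[5,-2.7,0],[0,0,2.63],1],
    [[0,0,0],[0,0,0],1],
  ],
)

```text
t: 9.7
tool_pos: [0.4275, 0.2907, 0.0129]
ee_rot: [[0.676, 0.0, -0.737], [0.737, 0.0, 0.676], [0.0, -1.0, -0.0]]
force: [0.4, 0.7, -2.2]
grip_width: 0.0071
```

```bash
python3 -c "
from h import *
st();print(r.state()['wrist_torque'])"
```

```text
t 9.7 p [0.4275 0.2907 0.0129] G [-76.1  14.9] yawG -15.8 F [ 0.4  0.7 -2.2] w 7.1 q6 -17.0
[ 0.16121826 -0.03567742  0.02407701]
```

Call:
arm_command(
  deltas=[
    [[5,-2.7,0],[0,0,2.63],1],
    [[5,-2.7,0],[0,0,2.63],1],
    [[5,-2.6,0],[0,0,2.63],1],
    [[5,-2.6,0],[0,0,2.63],1],
    [[5,-2.6,0],[0,0,2.63],1],
    [[5.5,-2.6,0],[0,0,2.63],1],
    [[0,0,0],[0,0,0],1],
  ],
)

```text
t: 10.4
tool_pos: [0.4578, 0.2751, 0.0128]
ee_rot: [[0.451, 0.0, -0.893], [0.893, 0.0, 0.451], [0.0, -1.0, -0.0]]
force: [-0.8, 0.9, -1.4]
grip_width: 0.0072
```

```bash
python3 -c "
from h import *
st();print(r.state()['wrist_torque'])
A=lambda c:np.mean([r.snapshot(c)[0] for _ in range(6)],0)[...,::-1]
def s(a):
  lo,hi=np.percentile(a,[8,92]);return np.uint8(np.clip((a-lo)/(hi-lo)*255,0,255))
a=A('top')[140:260,260:365];b=A('scene')[180:280,290:390]
o=np.zeros((520,780,3),np.uint8);o[:,:390]=cv2.resize(s(a),(390,446))[:1].repeat(520,0)*0;o[:446,:390]=cv2.resize(s(a),(390,446),interpolation=2);o[:390,390:]=cv2.resize(b,(390,390),interpolation=2).clip(0,255)
cv2.imwrite('pics/s4.png',o)"
```

```text
t 10.4 p [0.4578 0.2751 0.0128] G [-76.5 -19.2] yawG -0.0 F [-0.8  0.9 -1.4] w 7.2 q6 -35.0
[0.14367743 0.05139898 0.05941484]
```

View pics/s4.png

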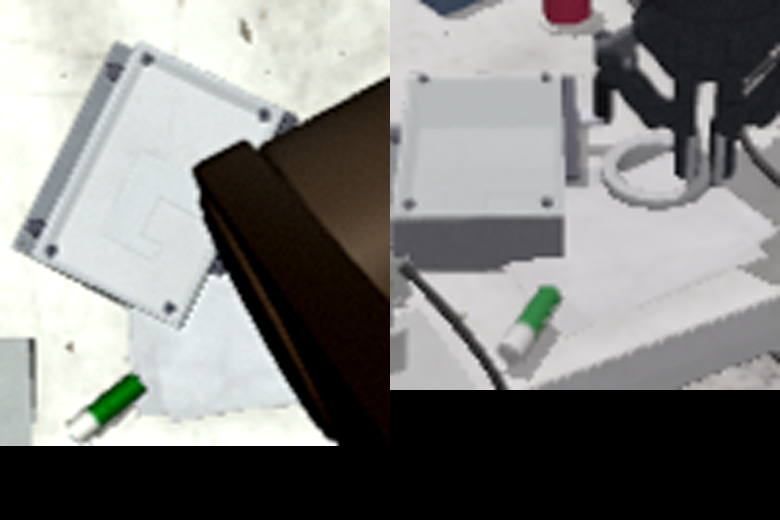

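The hook is now straight under the roof, with its end face running from about (140,150) to (105,215), parallel to the guard's back wall. I'll check its lateral position numerically.

```bash
python3 -c "
from h import *
f=lambda a:np.array(a)/3.714+[260-.4,140-.4]
print(G(ray('top',f([(140,150),(105,215),(140,258),(158,250)]),.008)), 'roof',G(ray('top',f([(300,115),(180,328)]),.039)))
print('screws',G(ray('top',f([(264,115),(168,308)]),.039)))
Z=[W(-160,-18.5)-.0,W(-76.5,-19.2)];print((Z[0]-Z[1])*1e3)"
```

```text
[[ 67.26386201 -28.87191524]
 [ 68.58216767  13.90266806]
 [ 39.38263822  27.27149595]
 [ 32.12984883  18.58252709]] roof [[ -7.89135853 -82.64072172]
 [ -0.17448523  53.44964075]]
screws [[ 10.18599751 -73.81631931]
 [ 10.65264657  46.49048883]]
[-38.20107414 -74.25239346]
```

Call:
arm_command(
  deltas=[
    [[-1.8,0.9,0],[0,0,0],1],
    [[-3.6,-7.1,0],[0,0,0],1],
    [[-3.6,-7.1,0],[0,0,0],1],
    [[-3.6,-7.1,0],[0,0,0],1],
    [[-3.6,-7.1,0],[0,0,0],1],
    [[-3.6,-7.1,0],[0,0,0],1],
    [[0,0,0],[0,0,0],1],
  ],
)

```text
t: 11.7
tool_pos: [0.4369, 0.2393, 0.0128]
ee_rot: [[0.45, -0.001, -0.893], [0.893, -0.001, 0.45], [-0.001, -1.0, 0.001]]
force: [-1.3, -0.8, 0.9]
grip_width: 0.0072
```

```bash
python3 -c "
from h import *
st();print(r.state()['wrist_torque'])"
```

```text
t 11.7 p [0.4369 0.2393 0.0128] G [-117.8  -16.7] yawG -0.0 F [-1.3 -0.8  0.9] w 7.2 q6 -38.0
[-0.33514771  0.12184224  0.02284374]
```

Call:
arm_command(
  deltas=[
    [[-3.6,-7.1,0],[0,0,0],1],
    [[-3.6,-7.1,0],[0,0,0],1],
    [[-3.6,-7.1,0],[0,0,0],1],
    [[0,0,0],[0,0,0],1],
  ],
)

```text
t: 12.1
tool_pos: [0.4261, 0.2181, 0.0128]
ee_rot: [[0.45, -0.001, -0.893], [0.893, -0.001, 0.45], [-0.001, -1.0, 0.001]]
force: [-0.2, -1.6, 1.4]
grip_width: 0.0073
```

```bash
python3 -c "
from h import *
st();print(r.state()['wrist_torque'])"
```

```text
t 12.1 p [0.4261 0.2181 0.0128] G [-141.6  -16.5] yawG -0.0 F [-0.2 -1.6  1.4] w 7.3 q6 -40.0
[-0.43082127  0.10376659 -0.04561249]
```

Call:
arm_command(
  deltas=[
    [[-3.6,-7.1,0],[0,0,0],1],
    [[-3.6,-7.1,0],[0,0,0],1],
    [[-3.6,-7.1,0],[0,0,0],1],
    [[-3.6,-7.1,0],[0,0,0],1],
    [[-0.5,-1,-0.4],[0,0,0],1],
    [[0,0,0],[0,0,0],1],
  ],
)

```text
t: 12.7
tool_pos: [0.4115, 0.1892, 0.0127]
ee_rot: [[0.45, -0.0, -0.893], [0.893, -0.0, 0.45], [-0.0, -1.0, 0.0]]
force: [-0.9, -2.6, 13.9]
grip_width: 0.0075
```

Call:
arm_command(
  deltas=[
    [[0,0,0],[0,0,0],0.8],
    [[0,0,0],[0,0,0],0.67],
    [[0,0,0],[0,0,0],0.67],
    [[0,0,0],[0,0,0],0.67],
    [[0,0,15],[0,0,0],0.67],
    [[0,0,25],[0,0,0],0.67],
    [[0,0,40],[0,0,0],0.67],
    [[0,0,40],[0,0,0],1],
    [[0,0,0],[0,0,0],1],
  ],
  force=40,
)

```text
t: 13.6
tool_pos: [0.4142, 0.1907, 0.1364]
ee_rot: [[0.45, 0.006, -0.893], [0.893, 0.002, 0.45], [0.005, -1.0, -0.004]]
force: [-0.4, -0.6, -0.9]
grip_width: 0.0009
```

```bash
python3 -c "
from h import *
st();print(r.state()['wrist_torque'])
a=r.snapshot('top')[0][140:260,260:400,::-1];b=r.snapshot('scene')[0][170:290,290:430,::-1]
o=np.zeros((600,800,3),np.uint8);o[:343,:400]=cv2.resize(a,(400,343),interpolation=2);o[:343,400:]=cv2.resize(b,(400,343),interpolation=2)
cv2.imwrite('pics/s5.png',o)"
```

```text
t 13.6 p [0.4142 0.1907 0.1364] G [-171.4  -18.3] yawG 0.0 F [-0.4 -0.6 -0.9] w 0.9 q6 -42.0
[-0.06683017  0.02711464 -0.00707107]
```

View pics/s5.png

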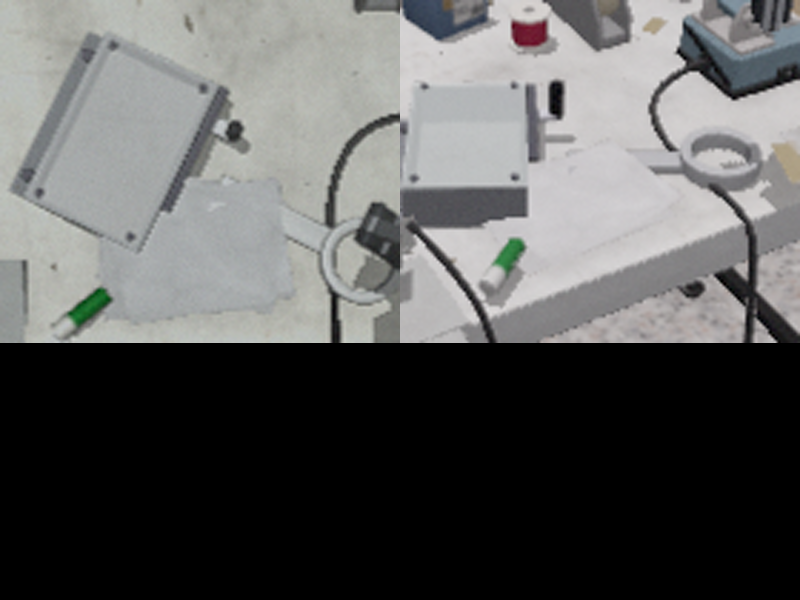

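The hook is out. Its ring is at top-view crop (357,260) and the shank lies along the guard axis, but its far end is hidden under the patch. The post is at (234,130), in the open position, and the battery and spool look unmoved. I'll check the hook's end position and flatness numerically, and also where the post is.

```bash
python3 - <<'E'
from h import *
np.set_printoptions(precision=1,suppress=True)
D=np.array([r.snapshot("scene")[1] for _ in range(6)]);D[D==0]=np.nan;P=cloud("scene",np.nanmedian(D,0)).reshape(-1,3)
Dt=np.array([r.snapshot("top")[1] for _ in range(4)]);Dt[Dt==0]=np.nan;T=cloud("top",np.nanmedian(Dt,0)).reshape(-1,3)
for n,Q in(("scene",P),("top",T)):
    g=G(Q);z=Q[:,2]*1e3
    m=(g[:,0]<-100)&(g[:,0]>-190)&(abs(g[:,1]+17)<40)&(z>12)&(z<24)
    A=np.c_[g[m],np.ones(m.sum())];print(n,m.sum(),"ring top plane",np.linalg.lstsq(A,z[m],rcond=None)[0]*[100,100,1],"rng",np.percentile(z[m],[5,50,95]))
    B=np.c_[2*g[m],np.ones(m.sum())];c=np.linalg.lstsq(B,(g[m]**2).sum(1),rcond=None)[0];print("centre",c[:2],np.sqrt(c[2]+c[:2]@c[:2]))
    m=(g[:,0]<-85)&(g[:,0]>-118)&(abs(g[:,1]+17)<25)&(z>4)&(z<12.5);print("shank",m.sum(),np.percentile(z[m],[5,50,95]) if m.sum() else 0)
    for a in range(-115,-84,6):
        k=m&(abs(g[:,0]-a)<3);print(a,k.sum(),np.percentile(g[k,1],[3,50,97]) if k.sum()>3 else '',z[k].mean() if k.sum() else '')
    m=(g[:,0]<-12)&(g[:,0]>-40)&(g[:,1]<-30)&(g[:,1]>-80)&(z>45)&(z<60);print("post",m.sum(),np.median(g[m],0),g[m].mean(0))
E
```

```text
scene 253 ring top plane [-0.1 -0.9 15.4] rng [12.8 16.2 17.1]
centre [-147.3  -14.7] 27.641269285438675
shank 127 [4.4 8.5 9.2]
-115 23 [-33.2 -16.3  -6.4] 8.286043291756782
-109 29 [-40.7 -19.7  -7.5] 7.38270042423636
-103 18 [-24.6 -12.6  -6.9] 7.8512759230552
-97 22 [-25.  -11.4   4.4] 7.793641537013884
-91 23 [-24.3 -10.1   5. ] 8.621877755453987
-85 12 [-23.2  -9.2   6.5] 8.745614381551771
post 31 [-19.9 -53.4] [-20.8 -54.6]
top 239 ring top plane [-0.1  0.  15. ] rng [13.6 15.2 16.8]
centre [-151.  -15.] 27.59726972056325
shank 205 [5.3 7.1 8.4]
-115 43 [-39.9 -23.7  -7.8] 6.762929466180108
-109 30 [-40.2 -17.6  -6.8] 6.913401256472314
-103 29 [-24.9 -15.3  -4.4] 7.2014584817589355
-97 36 [-24.8 -11.9   6.6] 7.155790081972636
-91 43 [-25.7  -9.7   6.3] 7.164494733376646
-85 24 [-23.7 -11.1   6.2] 7.474717738869953
post 27 [-24.2 -55.8] [-24.7 -55.8]<stdin>:3: RuntimeWarning: All-NaN slice encountered
```

The hook lies flat: ring top level at 16 mm, ring centre at guard (-149,-15), end at x ≈ -29. The post is at y ≈ -56, so the shutter is fully open. I'll go round to the far side of the post to shut it.

Call:
arm_command(
  deltas=[
    [[10,5,10],[0,0,-8.5],1],
    [[13,8,0],[0,0,-8.5],1],
    [[13,10,0],[0,0,-8.5],1],
    [[13,11,0],[0,0,-8.5],1],
    [[13,11,0],[0,0,-8.5],1],
    [[13,11,0],[0,0,-8.5],1],
    [[13,11,0],[0,0,-8.5],1],
    [[13,11,0],[0,0,-8.5],1],
    [[13,11,0],[0,0,-8.5],1],
    [[12,11,0],[0,0,-8.5],1],
  ],
)

```text
t: 15.2
tool_pos: [0.5385, 0.2902, 0.1421]
ee_rot: [[0.927, -0.0, 0.376], [-0.376, -0.0, 0.927], [-0.0, -1.0, -0.0]]
force: [-0.1, 1.0, 0.6]
grip_width: -0.0001
```

Call:
arm_command(
  deltas=[
    [[0,0,0],[0,0,-5],1],
    [[0,0,0],[0,0,0],1],
    [[0,0,0],[0,0,0],1],
  ],
)

```text
t: 15.5
tool_pos: [0.5376, 0.2896, 0.1421]
ee_rot: [[0.894, -0.001, 0.447], [-0.447, -0.0, 0.894], [-0.0, -1.0, -0.001]]
force: [-0.4, 0.3, -0.1]
grip_width: 0.0004
```

```bash
python3 -c "
from h import *
st();print(W(-25,-86))"
```

```text
t 15.5 p [0.5376 0.2896 0.1421] G [-27.5 -84. ] yawG -89.8 F [-0.4  0.3 -0.1] w 0.4 q6 52.0
[0.54054967 0.29097344]
```

Call:
arm_command(
  deltas=[
    [[3,1.5,-45],[0,0,0],1],
    [[0,0,-40],[0,0,0],1],
    [[0,0,-19],[0,0,0],1],
    [[0,0,0],[0,0,0],1],
    [[-9,4.5,0],[0,0,0],1],
    [[-7,3.5,0],[0,0,0],1],
    [[-7,3.5,0],[0,0,0],1],
    [[-5.4,2.7,0],[0,0,0],1],
    [[-3.6,1.8,0],[0,0,0],1],
    [[0,0,0],[0,0,0],1],
  ],
)

```text
t: 16.5
tool_pos: [0.5085, 0.3078, 0.0388]
ee_rot: [[0.893, 0.0, 0.449], [-0.449, 0.0, 0.893], [0.0, -1.0, 0.0]]
force: [0.5, -0.7, 0.2]
grip_width: -0.0
```

```bash
python3 -c "
from h import *
st()"
```

```text
t 16.5 p [0.5085 0.3078 0.0388] G [-24.4 -49.8] yawG -90.0 F [ 0.5 -0.7  0.2] w -0.0 q6 55.0
```

Call:
arm_command(
  deltas=[
    [[-1.8,0.9,0],[0,0,0],1],
    [[-1.8,0.9,0],[0,0,0],1],
    [[0,0,0],[0,0,0],1],
  ],
)

```text
t: 16.8
tool_pos: [0.5071, 0.3087, 0.0387]
ee_rot: [[0.893, 0.003, 0.45], [-0.45, 0.0, 0.893], [0.002, -1.0, 0.001]]
force: [10.7, -10.1, 0.6]
grip_width: -0.0
```

Call:
arm_command(
  deltas=[
    [[-0.9,0.45,0],[0,0,0],1],
    [[-0.9,0.45,0],[0,0,0],1],
    [[0,0,0],[0,0,0],1],
  ],
)

```text
t: 17.1
tool_pos: [0.5068, 0.309, 0.0389]
ee_rot: [[0.893, 0.004, 0.45], [-0.45, 0.0, 0.893], [0.004, -1.0, 0.002]]
force: [21.1, -20.5, -1.2]
grip_width: -0.0002
```

```bash
python3 -c "
from h import *
st()"
```

```text
t 17.1 p [0.5068 0.309  0.0389] G [-24.1 -47.7] yawG -90.0 F [ 21.1 -20.5  -1.2] w -0.2 q6 55.0
```

The shutter has hit its shut stop: force climbs with no further motion. Backing off, lifting clear and checking.

Call:
arm_command(
  deltas=[
    [[6,-3,0],[0,0,0],1],
    [[5,-2.5,0],[0,0,0],1],
    [[0,0,40],[0,0,0],1],
    [[0,-10,50],[0,0,0],1],
    [[0,-40,30],[0,0,0],1],
    [[0,-45,20],[0,0,0],1],
    [[0,-45,0],[0,0,0],1],
    [[0,-45,0],[0,0,0],1],
    [[0,-45,0],[0,0,0],1],
    [[0,0,0],[0,0,0],1],
  ],
)

```text
t: 18.1
tool_pos: [0.5143, 0.0704, 0.1775]
ee_rot: [[0.891, -0.001, 0.453], [-0.453, -0.001, 0.891], [-0.0, -1.0, -0.001]]
force: [-0.8, 0.6, -0.7]
grip_width: -0.0001
```

```bash
python3 - <<'E'
from h import *
np.set_printoptions(precision=1,suppress=True)
st()
Dt=np.array([r.snapshot("top")[1] for _ in range(4)]);Dt[Dt==0]=np.nan;T=cloud("top",np.nanmedian(Dt,0));Q=T.reshape(-1,3)
g=G(Q);z=Q[:,2]*1e3
m=(g[:,0]<-12)&(g[:,0]>-40)&(g[:,1]<-10)&(g[:,1]>-80)&(z>45)&(z<60);print("post",m.sum(),g[m].mean(0))
m=(g[:,0]<-100)&(g[:,0]>-190)&(abs(g[:,1]+17)<40)&(z>12)&(z<24);B=np.c_[2*g[m],np.ones(m.sum())];c=np.linalg.lstsq(B,(g[m]**2).sum(1),rcond=None)[0];print("ring",c[:2])
P0=np.load("pics/P_top.npy")
for nm,(a,b,c,d) in dict(bat=(232,262,275,302),spool=(105,135,350,380)).items():
  for Z in(P0,T):
    w=Z[a:b,c:d];q=w[w[...,2]>.012];print(nm,q.mean(0)*1e3,len(q))
a=r.snapshot('top')[0][100:260,260:400,::-1];b=r.snapshot('scene')[0][150:300,270:430,::-1]
o=np.zeros((457,830-30,3),np.uint8);o[:,:400]=cv2.resize(a,(400,457),interpolation=2);o[:375,400:]=cv2.resize(b,(400,375),interpolation=2)
cv2.imwrite('pics/s6.png',o)
E
```

```text
t 18.1 p [0.5 0.1 0.2] G [-233.8 -161.8] yawG -90.2 F [-0.8  0.6 -0.7] w -0.1 q6 31.0
post 28 [-24.8 -27.6]
ring [-151.1  -15.2]
bat [383.7 417.5  19.2] 164
bat [383.7 417.5  19.2] 164
spool [654.2 256.1  33.3] 288
spool [654.2 256.   33.5] 285
```

View pics/s6.png

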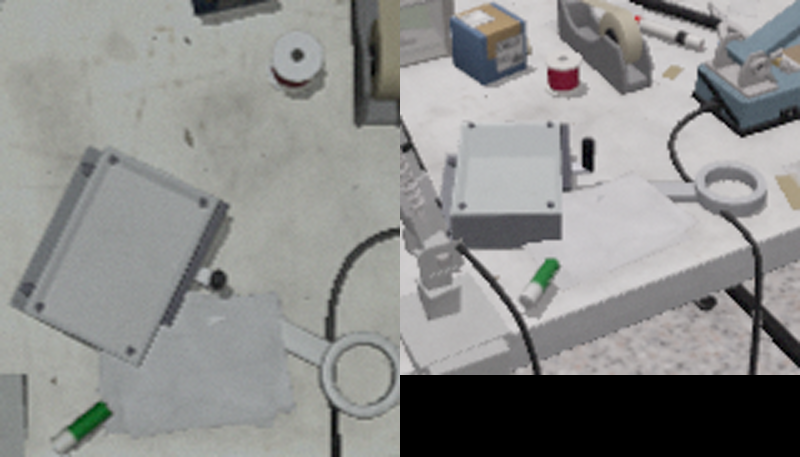

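The final view shows the post at crop (217,280), in the shut position. The ring lies out in front at (362,375), and the battery and spool are in their original places. Handing in.

```bash
python3 -c "
from workcell import r
print(r.finish_job())"
```

```text
the job is handed in; nothing more can be done
None
```

The hook is out of the guard and lying flat on the bench in front, and the shutter is shut again. I handed the job in at about 18 s of the 61 s allowed, with the arm clear of everything.

**What I did:** I pushed the shutter open to its stop and gripped the ring wall with one finger inside and one outside. Then I turned the hook about 31.5° until it was straight, drew it out along the guard axis, released it and pushed the shutter shut to its stop.

**Last checks:**
- **Shutter:** the post was measured at guard y ≈ -27.6 mm, where shut is -28. When open it measured -55.8, where fully open is -56.
- **Hook:** its ring centre is at guard (-151, -15) mm, the ring top is level at about 16 mm, and the shank is straight. That puts the far end about 30 mm in front of the guard.
- **Spool and battery:** both are unchanged to within 0.2 mm.
- **Forces:** the highest reading I saw was about 30 N, when pressing the shutter against its stop.

**What disagreed or could not be seen:**
- The grey patch in front of the guard reads about 9 mm high and hides the hook's nose. The end position is therefore worked out from the ring and shank, not seen.
- The patch gave no resistance when the fingers went through it.
- The battery's top reads about 20 mm where 15 was expected.
- The fingers met the open shutter stop about 3 mm later than the given sizes predicted.

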